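Find the sample bottle with the loose cap

TASK

One of the four sample bottles in the rack was left with its screw cap loose. Find it by trying caps anticlockwise with a light hand, about 0.35 N m: a good cap must hold and its seal must not be sheared, the loose one should give clearly, by 15 to 80 degrees. Then stand that bottle upright in the middle of the empty grey tray to be capped again, and leave the other bottles in the rack and the vials, pen and tape where they are.

Things in the scene. Friction and masses are not known exactly. Their poses are not given: they have to be found in the camera images.
- rack: Grey metal bottle rack, heavy, does not shift: two square plates 152 x 152 mm, one above the other, with four square pockets 48 mm wide, their centres 43 mm either side of the middle in x and y of its frame. Pocket floors are 10 mm, the upper plate's top 48 mm above the worktop (nuts on it 4 mm more). Origin: centre of its underside; axes parallel to its sides, z up.
- tray: Empty shallow grey plastic tray for bottles to be capped again, fixed: 100 x 100 mm outside (rim 109 mm), 23 mm high, walls and floor 4 mm thick (inside 92 x 92 mm, floor top 4 mm above the worktop). Origin: centre of its underside; axes parallel to its sides, z up.
- bottle_a_mid (a point): One of four like bottles (about 190 g), upright in a rack pocket with 1 mm play all round (3 degrees either way): square white body 46 x 46 mm, sides flat to 80 mm above the foot, then a low shoulder; black ribbed round screw cap 36 mm across, 24 mm tall, from 90 to 114 mm (its top) above the foot. The point: on the axis, 57 mm above the foot, 45 mm below the cap's middle; axes parallel to the flat sides, z up.
- bottle_b_mid (a point): One of four like bottles (about 190 g), upright in a rack pocket with 1 mm play all round (3 degrees either way): square white body 46 x 46 mm, sides flat to 80 mm above the foot, then a low shoulder; black ribbed round screw cap 36 mm across, 24 mm tall, from 90 to 114 mm (its top) above the foot. The point: on the axis, 57 mm above the foot, 45 mm below the cap's middle; axes parallel to the flat sides, z up.
- bottle_c_mid (a point): One of four like bottles (about 190 g), upright in a rack pocket with 1 mm play all round (3 degrees either way): square white body 46 x 46 mm, sides flat to 80 mm above the foot, then a low shoulder; black ribbed round screw cap 36 mm across, 24 mm tall, from 90 to 114 mm (its top) above the foot. The point: on the axis, 57 mm above the foot, 45 mm below the cap's middle; axes parallel to the flat sides, z up.
- bottle_d_mid (a point): One of four like bottles (about 190 g), upright in a rack pocket with 1 mm play all round (3 degrees either way): square white body 46 x 46 mm, sides flat to 80 mm above the foot, then a low shoulder; black ribbed round screw cap 36 mm across, 24 mm tall, from 90 to 114 mm (its top) above the foot. The point: on the axis, 57 mm above the foot, 45 mm below the cap's middle; axes parallel to the flat sides, z up.
- cap_a (a joint): Turn of bottle a's screw cap over the sealing disc under it, rad: 0 at the start, growing as it is unscrewed (anticlockwise from above). A loose cap gives at under 0.2 N m, with only a light drag after that; a well tightened cap is pressed fast to its disc and does not slip on it. Nothing springs it back.
- disc_a (a joint): Turn of the thin white sealing disc (31 mm across, 1.4 mm, in the gap under the cap) on the lip of bottle a, rad: 0 while sealed, growing anticlockwise from above. With a tight cap it carries the cap's torque: it holds to about 0.6 N m at least, then shears off the lip. A test of 0.3 to 0.4 N m does it no harm.
- cap_b (a joint): Turn of bottle b's screw cap over the sealing disc under it, rad: 0 at the start, growing as it is unscrewed (anticlockwise from above). A loose cap gives at under 0.2 N m, with only a light drag after that; a well tightened cap is pressed fast to its disc and does not slip on it. Nothing springs it back.
- disc_b (a joint): Turn of the thin white sealing disc (31 mm across, 1.4 mm, in the gap under the cap) on the lip of bottle b, rad: 0 while sealed, growing anticlockwise from above. With a tight cap it carries the cap's torque: it holds to about 0.6 N m at least, then shears off the lip. A test of 0.3 to 0.4 N m does it no harm.
- cap_c (a joint): Turn of bottle c's screw cap over the sealing disc under it, rad: 0 at the start, growing as it is unscrewed (anticlockwise from above). A loose cap gives at under 0.2 N m, with only a light drag after that; a well tightened cap is pressed fast to its disc and does not slip on it. Nothing springs it back.
- disc_c (a joint): Turn of the thin white sealing disc (31 mm across, 1.4 mm, in the gap under the cap) on the lip of bottle c, rad: 0 while sealed, growing anticlockwise from above. With a tight cap it carries the cap's torque: it holds to about 0.6 N m at least, then shears off the lip. A test of 0.3 to 0.4 N m does it no harm.
- cap_d (a joint): Turn of bottle d's screw cap over the sealing disc under it, rad: 0 at the start, growing as it is unscrewed (anticlockwise from above). A loose cap gives at under 0.2 N m, with only a light drag after that; a well tightened cap is pressed fast to its disc and does not slip on it. Nothing springs it back.
- disc_d (a joint): Turn of the thin white sealing disc (31 mm across, 1.4 mm, in the gap under the cap) on the lip of bottle d, rad: 0 while sealed, growing anticlockwise from above. With a tight cap it carries the cap's torque: it holds to about 0.6 N m at least, then shears off the lip. A test of 0.3 to 0.4 N m does it no harm.
- vial_0: A small glass sample vial, 24 mm across and 62 mm tall, standing beside the rack; origin at its foot.
- vial_1: Another vial of the same size, standing beside the first; origin at its foot.
- pen: A thin ball pen, 145 mm long, 11 mm wide, lying in front of the rack; origin at the middle of its underside.
- tape: A roll of black tape lying flat, 62 mm across, 19 mm high, beside the tray; origin at the middle of its underside.
Mind the look-alikes: they are no part of the job. What is shaped like the part that bears bottle_b_mid but turquoise is not meant. What is shaped like the part that bears bottle_d_mid but red is not meant.

How it is judged (in metres and radians):
On the way, in this order (a step that is already met when the one before it is completed fails the run):
1. the loose cap is found by feel: turned anticlockwise by 15 to 80 degrees while its bottle stands in the rack (((value of joint cap_a between 0.26 and 1.4 rad and (x of bottle_a_mid in the frame of rack between -0.07 and 0.07 m and y of bottle_a_mid in the frame of rack between -0.07 and 0.07 m and z of bottle_a_mid in the frame of rack between 0.06 and 0.072 m and angle between bottle_a_mid's own z axis and vertical below 0.12 rad)) or (value of joint cap_b between 0.26 and 1.4 rad and (x of bottle_b_mid in the frame of rack between -0.07 and 0.07 m and y of bottle_b_mid in the frame of rack between -0.07 and 0.07 m and z of bottle_b_mid in the frame of rack between 0.06 and 0.072 m and angle between bottle_b_mid's own z axis and vertical below 0.12 rad)) or (value of joint cap_c between 0.26 and 1.4 rad and (x of bottle_c_mid in the frame of rack between -0.07 and 0.07 m and y of bottle_c_mid in the frame of rack between -0.07 and 0.07 m and z of bottle_c_mid in the frame of rack between 0.06 and 0.072 m and angle between bottle_c_mid's own z axis and vertical below 0.12 rad)) or (value of joint cap_d between 0.26 and 1.4 rad and (x of bottle_d_mid in the frame of rack between -0.07 and 0.07 m and y of bottle_d_mid in the frame of rack between -0.07 and 0.07 m and z of bottle_d_mid in the frame of rack between 0.06 and 0.072 m and angle between bottle_d_mid's own z axis and vertical below 0.12 rad)))), for 0.1 s.
2. the bottle whose cap gave stands upright in the tray (((value of joint cap_a between 0.26 and 1.4 rad and (x of bottle_a_mid in the frame of tray between -0.035 and 0.035 m and y of bottle_a_mid in the frame of tray between -0.035 and 0.035 m and z of bottle_a_mid in the frame of tray between 0.055 and 0.067 m and angle between bottle_a_mid's own z axis and vertical below 0.12 rad)) or (value of joint cap_b between 0.26 and 1.4 rad and (x of bottle_b_mid in the frame of tray between -0.035 and 0.035 m and y of bottle_b_mid in the frame of tray between -0.035 and 0.035 m and z of bottle_b_mid in the frame of tray between 0.055 and 0.067 m and angle between bottle_b_mid's own z axis and vertical below 0.12 rad)) or (value of joint cap_c between 0.26 and 1.4 rad and (x of bottle_c_mid in the frame of tray between -0.035 and 0.035 m and y of bottle_c_mid in the frame of tray between -0.035 and 0.035 m and z of bottle_c_mid in the frame of tray between 0.055 and 0.067 m and angle between bottle_c_mid's own z axis and vertical below 0.12 rad)) or (value of joint cap_d between 0.26 and 1.4 rad and (x of bottle_d_mid in the frame of tray between -0.035 and 0.035 m and y of bottle_d_mid in the frame of tray between -0.035 and 0.035 m and z of bottle_d_mid in the frame of tray between 0.055 and 0.067 m and angle between bottle_d_mid's own z axis and vertical below 0.12 rad)))), for 0.2 s.
At the end, for the whole second after the job is handed in: The bottle whose cap gave stands upright (7 degrees) on the tray floor within 35 mm of the tray's centre each way, cap turned 15 to 80 degrees; the other three stand upright on their pocket floors in the rack; no disc turned over 0.1 rad; vials, pen and tape moved under 30 mm (((value of joint cap_a between 0.26 and 1.4 rad and (x of bottle_a_mid in the frame of tray between -0.035 and 0.035 m and y of bottle_a_mid in the frame of tray between -0.035 and 0.035 m and z of bottle_a_mid in the frame of tray between 0.055 and 0.067 m and angle between bottle_a_mid's own z axis and vertical below 0.12 rad) and (x of bottle_b_mid in the frame of rack between -0.07 and 0.07 m and y of bottle_b_mid in the frame of rack between -0.07 and 0.07 m and z of bottle_b_mid in the frame of rack between 0.06 and 0.072 m and angle between bottle_b_mid's own z axis and vertical below 0.12 rad) and (x of bottle_c_mid in the frame of rack between -0.07 and 0.07 m and y of bottle_c_mid in the frame of rack between -0.07 and 0.07 m and z of bottle_c_mid in the frame of rack between 0.06 and 0.072 m and angle between bottle_c_mid's own z axis and vertical below 0.12 rad) and (x of bottle_d_mid in the frame of rack between -0.07 and 0.07 m and y of bottle_d_mid in the frame of rack between -0.07 and 0.07 m and z of bottle_d_mid in the frame of rack between 0.06 and 0.072 m and angle between bottle_d_mid's own z axis and vertical below 0.12 rad)) or (value of joint cap_b between 0.26 and 1.4 rad and (x of bottle_b_mid in the frame of tray between -0.035 and 0.035 m and y of bottle_b_mid in the frame of tray between -0.035 and 0.035 m and z of bottle_b_mid in the frame of tray between 0.055 and 0.067 m and angle between bottle_b_mid's own z axis and vertical below 0.12 rad) and (x of bottle_a_mid in the frame of rack between -0.07 and 0.07 m and y of bottle_a_mid in the frame of rack between -0.07 and 0.07 m and z of bottle_a_mid in the frame of rack between 0.06 and 0.072 m and angle between bottle_a_mid's own z axis and vertical below 0.12 rad) and (x of bottle_c_mid in the frame of rack between -0.07 and 0.07 m and y of bottle_c_mid in the frame of rack between -0.07 and 0.07 m and z of bottle_c_mid in the frame of rack between 0.06 and 0.072 m and angle between bottle_c_mid's own z axis and vertical below 0.12 rad) and (x of bottle_d_mid in the frame of rack between -0.07 and 0.07 m and y of bottle_d_mid in the frame of rack between -0.07 and 0.07 m and z of bottle_d_mid in the frame of rack between 0.06 and 0.072 m and angle between bottle_d_mid's own z axis and vertical below 0.12 rad)) or (value of joint cap_c between 0.26 and 1.4 rad and (x of bottle_c_mid in the frame of tray between -0.035 and 0.035 m and y of bottle_c_mid in the frame of tray between -0.035 and 0.035 m and z of bottle_c_mid in the frame of tray between 0.055 and 0.067 m and angle between bottle_c_mid's own z axis and vertical below 0.12 rad) and (x of bottle_a_mid in the frame of rack between -0.07 and 0.07 m and y of bottle_a_mid in the frame of rack between -0.07 and 0.07 m and z of bottle_a_mid in the frame of rack between 0.06 and 0.072 m and angle between bottle_a_mid's own z axis and vertical below 0.12 rad) and (x of bottle_b_mid in the frame of rack between -0.07 and 0.07 m and y of bottle_b_mid in the frame of rack between -0.07 and 0.07 m and z of bottle_b_mid in the frame of rack between 0.06 and 0.072 m and angle between bottle_b_mid's own z axis and vertical below 0.12 rad) and (x of bottle_d_mid in the frame of rack between -0.07 and 0.07 m and y of bottle_d_mid in the frame of rack between -0.07 and 0.07 m and z of bottle_d_mid in the frame of rack between 0.06 and 0.072 m and angle between bottle_d_mid's own z axis and vertical below 0.12 rad)) or (value of joint cap_d between 0.26 and 1.4 rad and (x of bottle_d_mid in the frame of tray between -0.035 and 0.035 m and y of bottle_d_mid in the frame of tray between -0.035 and 0.035 m and z of bottle_d_mid in the frame of tray between 0.055 and 0.067 m and angle between bottle_d_mid's own z axis and vertical below 0.12 rad) and (x of bottle_a_mid in the frame of rack between -0.07 and 0.07 m and y of bottle_a_mid in the frame of rack between -0.07 and 0.07 m and z of bottle_a_mid in the frame of rack between 0.06 and 0.072 m and angle between bottle_a_mid's own z axis and vertical below 0.12 rad) and (x of bottle_b_mid in the frame of rack between -0.07 and 0.07 m and y of bottle_b_mid in the frame of rack between -0.07 and 0.07 m and z of bottle_b_mid in the frame of rack between 0.06 and 0.072 m and angle between bottle_b_mid's own z axis and vertical below 0.12 rad) and (x of bottle_c_mid in the frame of rack between -0.07 and 0.07 m and y of bottle_c_mid in the frame of rack between -0.07 and 0.07 m and z of bottle_c_mid in the frame of rack between 0.06 and 0.072 m and angle between bottle_c_mid's own z axis and vertical below 0.12 rad))) and value of joint each of disc_a, disc_b, disc_c, disc_d below 0.1 rad and distance of each of vial_0, vial_1, pen, tape from where it was at the start of the episode below 0.03 m); the robot touches nothing.
It fails at once if the seal under a tight cap is sheared (its disc turned more than 0.1 rad) (value of joint any of disc_a, disc_b, disc_c, disc_d above 0.1 rad).
It fails at once if a cap is unscrewed by more than 80 degrees (value of joint any of cap_a, cap_b, cap_c, cap_d above 1.4 rad).
It fails at once if a bottle is tipped by more than 30 degrees (angle between any of bottle_a_mid, bottle_b_mid, bottle_c_mid, bottle_d_mid's own z axis and vertical above 0.52 rad).
It fails at once if a vial, the pen or the tape is moved by more than 30 mm (distance of any of vial_0, vial_1, pen, tape from where it was at the start of the episode above 0.03 m).
It also fails if it takes over 69 s, if anything falls off the work surface, if the arm or the gripper's body presses on something with over 40 N, if the wrist force passes 120 N, or if a joint passes its speed limit or range.

ROBOT

A 6-joint arm with a two-finger parallel gripper is mounted at the origin on a cart in front of the work surface, level with it; the furniture and walls round the work are solid. World frame = base frame: x ahead of the robot, y to its left, z up, the work surface at z = 0. Lengths are in mm, angles in rad, forces in N, time in s.
With the tool pointing down it reaches from about 350 to 775 mm from the base axis. Payload 7.3 kg.
Tool frame: the origin (TCP) lies between the finger pads; the fingertips stand 25 mm ahead of it and the grasp point (between the pads) lies 6 mm ahead of it; z points along the fingers, y is the line along which they close (so a half turn about z gives the same grasp; the last joint's range is limited). The gripper opens to 92 mm and grips with 3 to 60 N. Pads are 19 mm wide; open, the fingers measure 130 mm over their backs; the gripper's body (75 mm by 190 mm) begins 47 mm behind the grasp point.
Start: joints at [0.982, 0.342, 1.524, -0, 1.275, -0.146], TCP at [224.935, 474.391, 251.741] pointing down, gripper open.
Joint ranges: [-2.53, 2.53], [-0.77, 2.02], [0.04, 2.7], [-1, 4.14], [0.28, 2.66], [-3.11, 3.11]. Speed limits (rad/s): [2.57, 2.57, 3.14, 3.14, 3.14, 3.14].

INTERFACE

Orientations are given as [roll, pitch, yaw] about the fixed x, y, z axes, in that order (R = Rz(yaw) Ry(pitch) Rx(roll)).
In Python, from plant import bot gives the robot as it stands.
- The arm moves only by the tool play_rows, never from a script. Its argument "commands" is a list of rows, each an object of numbers: "x", "y", "z": the shift along the tool's x, y, z in m; "twist": the turn about the tool's z in degrees. In form: [{"x": .., "y": .., "z": .., "twist": ..}, ...]. A call has exactly 8 rows; each row is the pose to reach, as a shift and turn from the pose commanded when the call began, along the tool's axes at that moment; what a row does not reach only later rows make up. A row lasts 1/10 s, in which the tool goes at most 50 mm and 8.59 degrees, less where a joint would pass 70% of its speed; a pose out of reach is approached as far as the arm can. A call with a gripper value outside its range is refused whole. "jaw" is the closure, from 0 (fully open) to 1 (shut), set as the call begins (left out, the last holds). The fingers move at their own pace and stop on an object; the grip force is fixed at half the most. Time passes only in rows, so rows that repeat a pose let the fingers close, or fill a call up. It gives the time, the measured TCP pose, the force, the opening and the grip force at its end, in the units of the state.
- bot.get_obs(): the state, without advancing time (a new reading comes with each control period).
- bot.capture(name): name is "scene" or "top"; returns a dict with "pixels" (400x640x3 uint8, red, green, blue), "fx", "fy", "cx", "cy" (pixels), "k1" (the pictures are not rectified: a ray, as slopes to the right and down, at radius r is drawn at 1 + k1 r^2 times it, then the intrinsics apply), "eye" and "rotation" of the camera in the world. Camera axes: x right, y down, z forward; pixel columns grow to the right and rows downward; lengths in mm; the calibration is good to about 2 mm. A picture is of the moment at which its call begins. There is no depth.
- bot.close_job(): hands the job in; it is judged then, once.
The state is a dict: "time": time; "joint_positions": joint angles; "dq": joint speeds; "tau": joint torques, N m; "tool_pos": TCP position; "tcp_rot": TCP orientation; "contact_force": force on the tool from outside, world axes, zero at the start; "moment": the same for the moment, N m; "grip_width": finger opening in mm; "finger_force": force on a finger pad.
Only numpy, scipy, OpenCV 4.12 (cv2) and the standard library are available. Lean on these libraries where they do the work, as an engineer would, in place of code of your own. Each camera call takes 0.05 s, during which the arm holds its last target. There are 200 camera calls.

## Working session

There is one attempt and no reset: what is moved stays moved. The work goes in short steps, Python scripts to look and compute and a tool call to move; the robot and the scene stay as the last step left them, time stands still between calls to the robot, and variables do not carry over. Pictures are saved under pics/ and viewed, at most 10 in all, crops included, and the job is handed in when it is done.

Besides the shell and the picture viewer there is one more tool, called after ">>>" as a command line: name --argument value ..., lists and objects as JSON in quotes. play_rows: Moves the arm, as the interface text tells. Its arguments: {"type":"object","properties":{"commands":{"type":"array"},"jaw":{"type":"number"}},"required":["commands"]}

```bash
mkdir -p pics; ls; python3 - <<'E'
from plant import bot
import cv2,numpy as np
for n in ("scene","top"):
    c=bot.capture(n); cv2.imwrite(f"pics/{n}0.png",c["pixels"][...,::-1]); np.save(f"pics/{n}0.npy",c,allow_pickle=True)
    print({k:v for k,v in c.items() if k!="pixels"})
print(bot.get_obs())
E
```

```text
pics
{'fx': 382.19139811179167, 'fy': 382.19139811179167, 'cx': 322.99303999015893, 'cy': 203.57959784375734, 'k1': 0.01454979549988128, 'eye': array([ 190.23714008, -919.38265972,  847.349971  ]), 'rotation': array([-2.39270091,  0.00967415, -0.48508371])}
{'fx': 457.9875274599034, 'fy': 457.9875274599034, 'cx': 319.6769472426371, 'cy': 197.5294070919772, 'k1': -0.04735353552418237, 'eye': array([ 284.17253108, -302.15164427, 1247.44683351]), 'rotation': array([-2.93878859,  0.00600471, -1.63364205])}
{'time': 0.1, 'joint_positions': array([ 9.82003490e-01,  3.42662924e-01,  1.52490419e+00,  9.31645414e-06,
        1.27543232e+00, -1.46001541e-01]), 'dq': array([-2.10912763e-05,  3.86365477e-04, -1.98314506e-03, -1.02417645e-04,
        8.22701846e-04,  8.92214423e-04]), 'tau': array([ 2.02178271e-03, -4.32002807e+01, -2.44696605e+01,  7.20530888e-02,
        5.26556536e-02, -6.08807886e-05]), 'tool_pos': array([224.7360161 , 474.10126565, 251.11536075]), 'tcp_rot': array([-3.14020213e+00, -2.13478056e-04,  2.69879849e+00]), 'contact_force': array([0.22492107, 0.1293782 , 0.22629441]), 'moment': array([-0.02940196, -0.00146223, -0.04209173]), 'finger_force': 0.0, 'grip_width': 91.15458154233959}
```

View pics/top0.png

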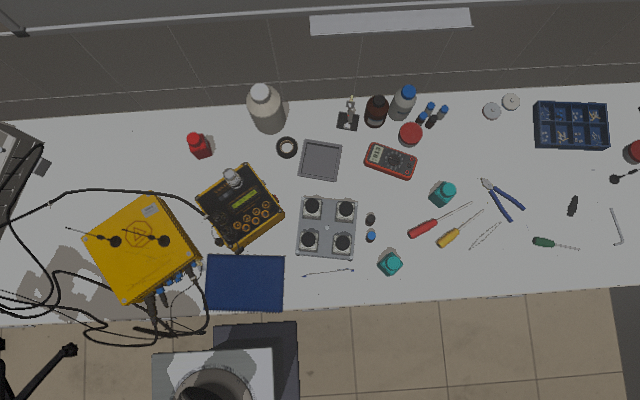

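View pics/scene0.png

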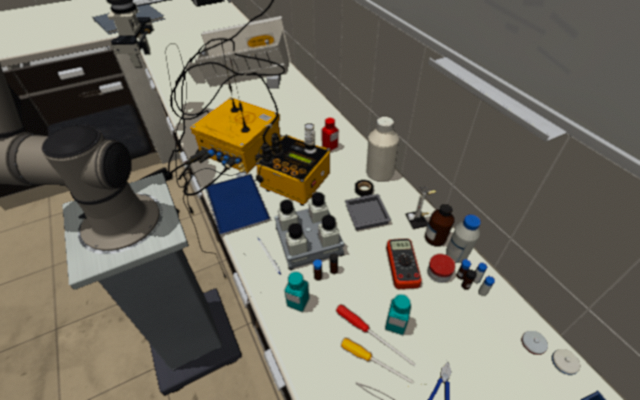

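The top view shows the rack with four black caps near (313,206), (344,208), (309,239) and (343,242). The tray is at (320,160), the tape at (286,147), the vials at (370,218) and (371,236), and the pen at (328,272). The turquoise bottles at (390,264) and (443,193) and the red one at (199,145) stand outside the rack, so they are decoys. I'll confirm this in one enlarged crop.

```bash
cat > h.py <<'E'
import numpy as np,cv2
from scipy.spatial.transform import Rotation as Ro
def load(n): return np.load(n,allow_pickle=True).item()
def ray(c,uv):
    uv=np.atleast_2d(np.array(uv,float))
    K=np.array([[c["fx"],0,c["cx"]],[0,c["fy"],c["cy"]],[0,0,1]])
    p=cv2.undistortPoints(uv[:,None],K,np.array([c["k1"],0,0,0]))[:,0]
    R=Ro.from_euler("xyz",c["rotation"]).as_matrix()
    return np.c_[p,np.ones(len(p))]@R.T
def plane(c,uv,z):
    d=ray(c,uv); e=c["eye"]; return e+d*((z-e[2])/d[:,2])[:,None]
def proj(c,P):
    K=np.array([[c["fx"],0,c["cx"]],[0,c["fy"],c["cy"]],[0,0,1]])
    R=Ro.from_euler("xyz",c["rotation"]).as_matrix().T
    return cv2.projectPoints(np.array(P,float).reshape(-1,3),cv2.Rodrigues(R)[0],-R@c["eye"],K,np.array([c["k1"],0,0,0]))[0][:,0]
def tri(c1,uv1,c2,uv2):
    A=[];b=[]
    for c,uv in((c1,uv1),(c2,uv2)):
        d=ray(c,uv)[0]; d/=np.linalg.norm(d); M=np.eye(3)-np.outer(d,d); A.append(M); b.append(M@c["eye"])
    return np.linalg.lstsq(np.vstack(A),np.hstack(b),rcond=None)[0]
E
python3 - <<'E'
from h import *
t=load("pics/top0.npy");s=load("pics/scene0.npy")
a=cv2.resize(t["pixels"][135:285,270:390],None,fx=4,fy=4,interpolation=cv2.INTER_CUBIC)
cv2.imwrite("pics/crop1.png",a[...,::-1])
b=cv2.resize(s["pixels"][170:290,230:390],None,fx=5,fy=5,interpolation=cv2.INTER_CUBIC)
cv2.imwrite("pics/crop2.png",b[...,::-1])
E
```

```text
(no output)
```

View pics/crop1.png

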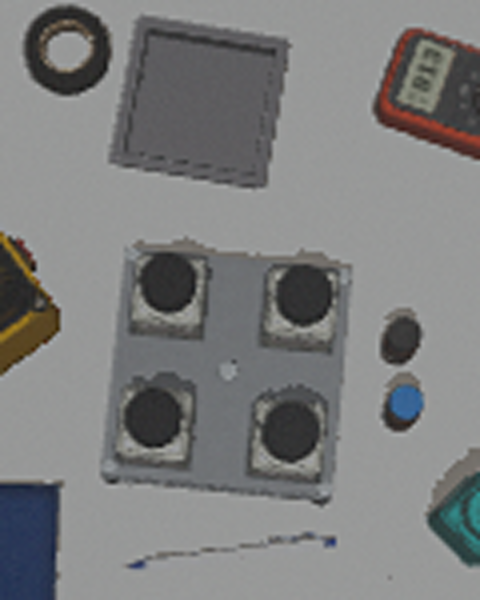

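View pics/crop2.png

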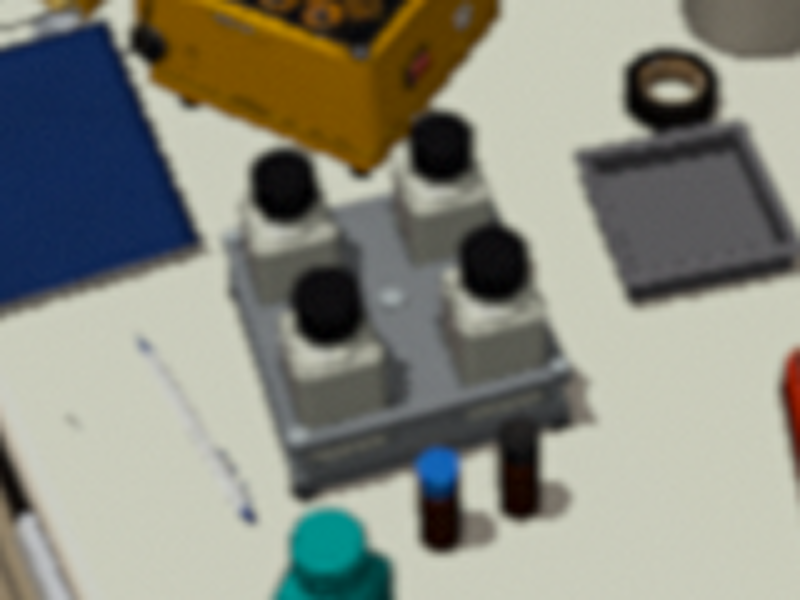

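The crops confirm that the four white square bottles with black caps are all in the rack. Top-crop cap centres are (167,281), (303,295), (153,417) and (291,430). Next I'll measure the caps, rack and tray.

```bash
cat > meas.py <<'E'
from h import *
def caps(t):
    g=t["pixels"].max(2).astype(np.uint8); out=[]
    up=cv2.resize(g,None,fx=4,fy=4,interpolation=cv2.INTER_LINEAR)
    m=(up<75).astype(np.uint8); n,l,st,ce=cv2.connectedComponentsWithStats(m)
    for i in range(1,n):
        u,v=(ce[i]+.5)/4-.5
        if 290<u<362 and 190<v<262 and st[i,4]>800: out.append((u,v,st[i,2]/4,st[i,3]/4,st[i,4]/16))
    return np.array(out)
E
python3 - <<'E'
from meas import *
t=load("pics/top0.npy");s=load("pics/scene0.npy")
np.set_printoptions(precision=1,suppress=True)
k=caps(t);print(k)
P=plane(t,k[:,:2],124);print(P)
print("scene check",proj(s,P), "expect crop2 tops")
o=lambda q:np.array(q)/4+[270,135]
for nm,q,z in(("rack",[(128,245),(352,265),(328,500),(105,480)],48),("tray",[(140,15),(290,38),(266,187),(110,163)],23)):
    Q=plane(t,o(q),z); print(nm,Q.mean(0),[np.linalg.norm(Q[i]-Q[i-1]) for i in range(4)],[np.degrees(np.arctan2(*(Q[i]-Q[i-1])[1::-1])) for i in range(4)])
# tray by mask, vials
print("vials",plane(t,o([(401,333),(405,402)]),62)); print("pen",plane(t,o([(130,566),(333,541)]),5)); print("tape",plane(t,o([(67,50)]),19))
print("decoy",plane(t,[(390,264)],100), "nuts", plane(t,o([(228,370)]),50))
# scene tray
S=lambda q:np.array(q)/5+[230,170]
Q=plane(s,S([(578,152),(745,125),(800,262),(636,300)]),23);print("tray scene",Q.mean(0)); 
E
```

```text
[[311.6 205.   14.5  15.2 168.9]
 [345.6 208.2  14.5  15.2 169.3]
 [307.9 238.7  14.8  16.  170.4]
 [342.2 242.2  15.   15.8 171.9]]
[[ 497.5 -288.6  124. ]
 [ 484.  -372.8  124. ]
 [ 413.7 -274.5  124. ]
 [ 399.8 -358.1  124. ]]
scene check [[317.2 195.6]
 [327.8 218.8]
 [285.9 203.2]
 [294.7 227.2]] expect crop2 tops
rack [ 448.3 -324.8   48. ] [np.float64(157.19817650425972), np.float64(150.2247473658114), np.float64(156.88097854414517), np.float64(145.84545216362582)] [np.float64(-8.647290359212224), np.float64(-98.87834848038445), np.float64(169.75348526270983), np.float64(81.26333198623836)]
tray [ 642.  -319.2   23. ] [np.float64(108.91400608230069), np.float64(106.41946988327508), np.float64(108.58159966525879), np.float64(108.77025314171455)] [np.float64(-14.167166387961936), np.float64(-102.8456068642351), np.float64(167.06913105499441), np.float64(77.31429423260626)]
vials [[ 464.2 -439.    62. ]
 [ 418.8 -437.8   62. ]]
pen [[ 327.  -251.3    5. ]
 [ 334.9 -388.2    5. ]]
tape [[ 685.6 -227.5   19. ]]
decoy [[ 340.5 -474.   100. ]] nuts [[ 448.7 -324.6   50. ]]
tray scene [ 640.  -326.6   23. ]
```

```bash
python3 - <<'E'
from h import *
t=load("pics/top0.npy");s=load("pics/scene0.npy")
a=cv2.resize(s["pixels"][60:210,150:350],None,fx=4,fy=4,interpolation=cv2.INTER_CUBIC)
cv2.imwrite("pics/crop3.png",a[...,::-1])
np.set_printoptions(precision=1,suppress=True)
print("dev corner",tri(t,(285,212),s,(304,182)))
for z in(100,250,400): print(z,plane(t,[(115,240),(67,228),(163,240),(118,228),(140,200)],z))
E
```

```text
dev corner [ 487.7 -222.   120.6]
100 [[443.4 216.1 100. ]
 [481.9 343.  100. ]
 [436.   92.4 100. ]
 [473.8 209.  100. ]
 [543.3 153.  100. ]]
250 [[422.6 148.3 250. ]
 [456.  258.7 250. ]
 [416.1  40.8 250. ]
 [449.  142.2 250. ]
 [509.4  93.5 250. ]]
400 [[401.8  80.6 400. ]
 [430.2 174.3 400. ]
 [396.3 -10.7 400. ]
 [424.2  75.4 400. ]
 [475.5  34.  400. ]]
```

View pics/crop3.png

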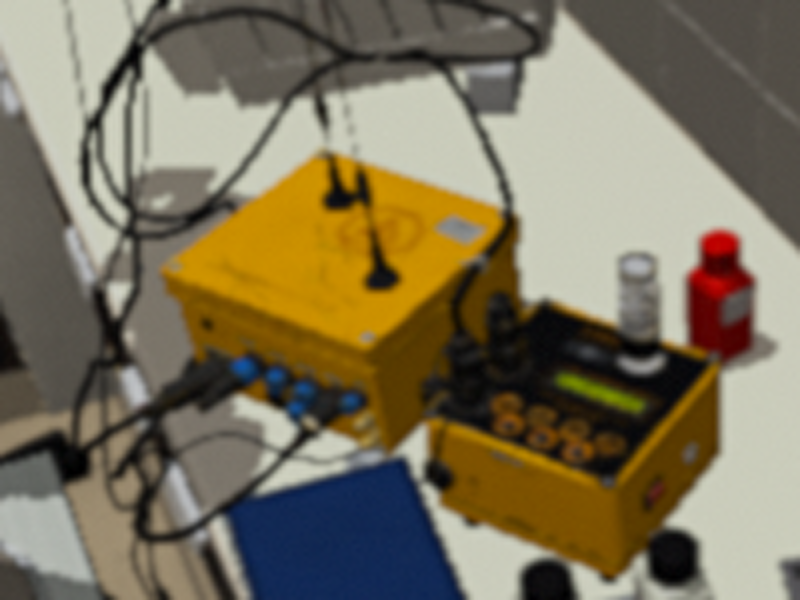

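The crop shows the upright antennas on the yellow box, with bases at crop (340,198) and (382,280), and the instrument, about 120 mm tall, left of the rack. I'll work out the antenna heights and a safe path.

```bash
python3 - <<'E'
from h import *
t=load("pics/top0.npy");s=load("pics/scene0.npy")
np.set_printoptions(precision=1,suppress=True)
b1=tri(t,(163,240),s,(245.5,130)); b2=tri(t,(115,240),s,(235,109.5)); print(b1,b2)
for b in(b1,b2):
  for z in(200,300,400,500,600): print(z,proj(t,[[b[0],b[1],z]]),proj(s,[[b[0],b[1],z]]))
print("jar",tri(t,(233,172),s,(309,126)))
print("whitejar", tri(t,(262,92),s,(385,123)))
E
```

```text
[433.6  87.4 114.8] [440.4 207.3 119.4]
200 [[150.5 236.1]] [[241.2 106.8]]
300 [[133.1 230.4]] [[235.2  76.2]]
400 [[111.9 223.5]] [[228.4  41.1]]
500 [[ 85.4 214.7]] [[220.5   0.3]]
600 [[ 51.4 203.5]] [[211.1 -47.6]]
200 [[ 99.8 236.3]] [[230.6  87.9]]
300 [[ 77.5 230.6]] [[224.4  58. ]]
400 [[ 50.4 223.7]] [[217.2  24. ]]
500 [[ 16.8 215.1]] [[209.1 -15.1]]
600 [[-25.9 204. ]] [[199.5 -60.5]]
jar [ 568.9 -109.3  208.7]
whitejar [ 774.7 -183.4  194.6]
```

>>> play_rows --commands '[{"x": 0, "y": 0, "z": -0.05, "twist": 0}, {"x": 0, "y": 0, "z": -0.1, "twist": 0}, {"x": 0, "y": 0, "z": -0.15, "twist": 0}, {"x": 0, "y": 0, "z": -0.2, "twist": 0}, {"x": 0, "y": 0, "z": -0.24, "twist": 0}, {"x": -0.03, "y": -0.04, "z": -0.24, "twist": 0}, {"x": -0.06, "y": -0.08, "z": -0.24, "twist": 0}, {"x": -0.09, "y": -0.12, "z": -0.24, "twist": 0}]' --jaw 0.3

```text
time: 0.9
tool_pos: [254.8, 326.0, 491.2]
tcp_rot: [-3.141, -0.0, 2.7]
contact_force: [0.5, 0.3, 0.8]
grip_width: 64.2
finger_force: 0.0
```

>>> play_rows --commands '[{"x": -0.03, "y": -0.04, "z": 0, "twist": 0}, {"x": -0.06, "y": -0.08, "z": 0, "twist": 0}, {"x": -0.09, "y": -0.12, "z": 0, "twist": 0}, {"x": -0.12, "y": -0.16, "z": 0, "twist": 0}, {"x": -0.15, "y": -0.2, "z": 0, "twist": 0}, {"x": -0.18, "y": -0.24, "z": 0, "twist": 0}, {"x": -0.21, "y": -0.28, "z": 0, "twist": 0}, {"x": -0.24, "y": -0.32, "z": 0, "twist": 0}]'

```text
time: 1.7
tool_pos: [334.1, -66.6, 491.7]
tcp_rot: [3.141, 0.0, 2.698]
contact_force: [0.9, 0.8, -0.1]
grip_width: 64.6
finger_force: 0.0
```

>>> play_rows --commands '[{"x": -0.03, "y": -0.04, "z": 0, "twist": 0}, {"x": -0.06, "y": -0.08, "z": 0, "twist": 0}, {"x": -0.09, "y": -0.12, "z": 0, "twist": 0}, {"x": -0.12, "y": -0.16, "z": 0.02, "twist": 0}, {"x": -0.15, "y": -0.2, "z": 0.05, "twist": 0}, {"x": -0.184, "y": -0.237, "z": 0.08, "twist": 0}, {"x": -0.184, "y": -0.237, "z": 0.13, "twist": 0}, {"x": -0.184, "y": -0.237, "z": 0.18, "twist": 0}]'

```text
time: 2.5
tool_pos: [399.1, -358.9, 321.8]
tcp_rot: [-3.141, 0.0, 2.697]
contact_force: [-0.7, 0.3, -0.3]
grip_width: 64.5
finger_force: 0.0
```

>>> play_rows --commands '[{"x": 0, "y": 0, "z": 0.05, "twist": 0}, {"x": 0, "y": 0, "z": 0.1, "twist": 0}, {"x": 0, "y": 0, "z": 0.13, "twist": 0}, {"x": 0, "y": 0, "z": 0.13, "twist": 0}, {"x": 0, "y": 0, "z": 0.13, "twist": 0}, {"x": 0, "y": 0, "z": 0.13, "twist": 0}, {"x": 0, "y": 0, "z": 0.13, "twist": 0}, {"x": 0, "y": 0, "z": 0.13, "twist": 0}]'

```text
time: 3.3
tool_pos: [399.5, -357.3, 195.8]
tcp_rot: [-3.141, 0.003, 2.699]
contact_force: [0.6, -0.2, -0.5]
grip_width: 64.3
finger_force: 0.0
```

```bash
cat > st.py <<'E'
from plant import bot
import numpy as np,sys
np.set_printoptions(precision=3,suppress=True)
o=bot.get_obs()
R=lambda:0
y=o["tcp_rot"][2]
print(o["time"],"pos",o["tool_pos"],"yawdeg",np.degrees(y),"F",o["contact_force"],"M",o["moment"],"q6",o["joint_positions"][5],"tau6",o["tau"][5],"grip",o["grip_width"],o["finger_force"])
for i in range(1,len(sys.argv)-1,2):
    d=np.array([float(sys.argv[i]),float(sys.argv[i+1])])-o["tool_pos"][:2]
    print("to",sys.argv[i],"tool x,y mm:",d@[np.cos(y),np.sin(y)],d@[np.sin(y),-np.cos(y)])
E
python3 st.py 399.8 -358.1 484 -372.8 497.5 -288.6 413.7 -274.5
```

```text
3.3 pos [ 399.507 -357.291  195.806] yawdeg 154.63534245195416 F [ 0.626 -0.187 -0.456] M [ 0.007 -0.031 -0.037] q6 -2.000869664631703 tau6 -0.00027249834602116607 grip 64.33544113067022 0.0
to 399.8 tool x,y mm: -0.6117772764347769 -0.605462287646703
to 484 tool x,y mm: -82.99202674083048 22.181035867706775
to 497.5 tool x,y mm: -59.12120893796443 104.0472319282443
to 413.7 tool x,y mm: 22.640573941998028 80.88992508375395
```

>>> play_rows --commands '[{"x": 0, "y": 0, "z": 0.03, "twist": 0}, {"x": 0, "y": 0, "z": 0.055, "twist": 0}, {"x": 0, "y": 0, "z": 0.067, "twist": 0}, {"x": 0, "y": 0, "z": 0.067, "twist": 0}, {"x": 0, "y": 0, "z": 0.067, "twist": 0}, {"x": 0, "y": 0, "z": 0.067, "twist": 0}, {"x": 0, "y": 0, "z": 0.067, "twist": 0}, {"x": 0, "y": 0, "z": 0.067, "twist": 0}]'

```text
time: 4.1
tool_pos: [399.3, -357.1, 128.1]
tcp_rot: [-3.141, 0.001, 2.699]
contact_force: [-0.4, 0.5, -1.3]
grip_width: 64.8
finger_force: 0.0
```

>>> play_rows --commands '[{"x": 0, "y": 0, "z": 0, "twist": 0}, {"x": 0, "y": 0, "z": 0, "twist": 0}, {"x": 0, "y": 0, "z": 0, "twist": 0}, {"x": 0, "y": 0, "z": 0, "twist": 0}, {"x": 0, "y": 0, "z": 0, "twist": 0}, {"x": 0, "y": 0, "z": 0, "twist": 0}, {"x": 0, "y": 0, "z": 0, "twist": 0}, {"x": 0, "y": 0, "z": 0, "twist": 0}]' --jaw 1

```text
time: 4.9
tool_pos: [399.1, -356.8, 127.3]
tcp_rot: [3.141, -0.0, 2.699]
contact_force: [0.3, -1.0, -0.2]
grip_width: 35.0
finger_force: 30.0
```

```bash
python3 st.py
```

```text
4.9 pos [ 399.06  -356.826  127.28 ] yawdeg 154.62933464417205 F [ 0.282 -1.008 -0.18 ] M [-0.087  0.017 -0.027] q6 -2.000840173882848 tau6 -5.759389978265972e-05 grip 35.037485847921126 29.96750771999359
```

>>> play_rows --commands '[{"x": 0, "y": 0, "z": 0, "twist": -0.3}, {"x": 0, "y": 0, "z": 0, "twist": -0.6}, {"x": 0, "y": 0, "z": 0, "twist": -1}, {"x": 0, "y": 0, "z": 0, "twist": -1.3}, {"x": 0, "y": 0, "z": 0, "twist": -1.6}, {"x": 0, "y": 0, "z": 0, "twist": -2}, {"x": 0, "y": 0, "z": 0, "twist": -2}, {"x": 0, "y": 0, "z": 0, "twist": -2}]'

```text
time: 5.7
tool_pos: [399.1, -357.0, 127.4]
tcp_rot: [-3.141, 0.0, 2.734]
contact_force: [0.7, -3.7, -0.9]
grip_width: 35.6
finger_force: 30.0
```

```bash
python3 st.py
```

```text
5.7 pos [ 399.133 -357.042  127.409] yawdeg 156.62800095400013 F [ 0.737 -3.689 -0.933] M [-0.401 -0.031 -0.04 ] q6 -2.035741843977715 tau6 -0.0913502904586494 grip 35.604006981799024 29.977728724479675
```

>>> play_rows --commands '[{"x": 0, "y": 0, "z": 0, "twist": -0.3}, {"x": 0, "y": 0, "z": 0, "twist": -0.6}, {"x": 0, "y": 0, "z": 0, "twist": -1}, {"x": 0, "y": 0, "z": 0, "twist": -1.3}, {"x": 0, "y": 0, "z": 0, "twist": -1.6}, {"x": 0, "y": 0, "z": 0, "twist": -2}, {"x": 0, "y": 0, "z": 0, "twist": -2}, {"x": 0, "y": 0, "z": 0, "twist": -2}]'

```text
time: 6.5
tool_pos: [399.0, -357.1, 127.4]
tcp_rot: [-3.141, 0.0, 2.769]
contact_force: [-1.2, -5.2, -0.7]
grip_width: 35.0
finger_force: 30.0
```

```bash
python3 st.py
```

```text
6.5 pos [ 398.958 -357.115  127.367] yawdeg 158.62433826147785 F [-1.174 -5.233 -0.737] M [-0.873  0.199 -0.629] q6 -2.0706611154145595 tau6 -0.6405116803944111 grip 34.96363740776674 29.98426705598831
```

That read 0.63 N m, so this cap is tight. I'll ease back and release it, and use finer steps from here on.

>>> play_rows --commands '[{"x": 0, "y": 0, "z": 0, "twist": 1}, {"x": 0, "y": 0, "z": 0, "twist": 2}, {"x": 0, "y": 0, "z": 0, "twist": 2}, {"x": 0, "y": 0, "z": 0, "twist": 2}, {"x": 0, "y": 0, "z": 0, "twist": 2}, {"x": 0, "y": 0, "z": 0, "twist": 2}, {"x": 0, "y": 0, "z": 0, "twist": 2}, {"x": 0, "y": 0, "z": 0, "twist": 2}]'

```text
time: 7.3
tool_pos: [399.1, -356.8, 127.4]
tcp_rot: [3.141, 0.0, 2.734]
contact_force: [-2.0, -2.6, 0.8]
grip_width: 35.4
finger_force: 30.0
```

```bash
python3 st.py
```

```text
7.3 pos [ 399.095 -356.795  127.389] yawdeg 156.63644473607707 F [-2.041 -2.605  0.844] M [-0.571  0.395 -0.027] q6 -2.0358545705048257 tau6 -0.023768669343553483 grip 35.3938330866865 30.003429651260376
```

>>> play_rows --commands '[{"x": 0, "y": 0, "z": 0, "twist": 0}, {"x": 0, "y": 0, "z": 0, "twist": 0}, {"x": 0, "y": 0, "z": 0, "twist": 0}, {"x": 0, "y": 0, "z": -0.04, "twist": 0}, {"x": 0, "y": 0, "z": -0.04, "twist": 0}, {"x": -0.04, "y": 0.01, "z": -0.04, "twist": 0}, {"x": -0.084, "y": 0.019, "z": -0.04, "twist": 0}, {"x": -0.084, "y": 0.019, "z": -0.04, "twist": 0}]' --jaw 0.3

```text
time: 8.1
tool_pos: [487.8, -373.0, 166.4]
tcp_rot: [3.141, 0.003, 2.736]
contact_force: [-0.3, -1.3, 0.4]
grip_width: 63.8
finger_force: 0.0
```

```bash
python3 st.py 483.5 -372
```

```text
8.1 pos [ 487.803 -372.984  166.425] yawdeg 156.7477742380622 F [-0.263 -1.259  0.367] M [ 0.01  -0.022 -0.012] q6 -1.9438065851276838 tau6 0.36020259372889996 grip 63.8366875788884 0.0
to 483.5 tool x,y mm: 4.342390198080146 -0.7943789694208023
```

>>> play_rows --commands '[{"x": 0, "y": 0, "z": 0, "twist": 0}, {"x": 0, "y": 0, "z": 0, "twist": 0}, {"x": 0, "y": 0, "z": 0.02, "twist": 0}, {"x": 0, "y": 0, "z": 0.04, "twist": 0}, {"x": 0, "y": 0, "z": 0.04, "twist": 0}, {"x": 0, "y": 0, "z": 0.04, "twist": 0}, {"x": 0, "y": 0, "z": 0.04, "twist": 0}, {"x": 0, "y": 0, "z": 0.04, "twist": 0}]'

```text
time: 8.9
tool_pos: [484.0, -373.2, 128.6]
tcp_rot: [-3.141, 0.002, 2.733]
contact_force: [0.3, 0.2, -0.1]
grip_width: 64.6
finger_force: 0.0
```

>>> play_rows --commands '[{"x": 0, "y": 0, "z": 0, "twist": 0}, {"x": 0, "y": 0, "z": 0, "twist": 0}, {"x": 0, "y": 0, "z": 0, "twist": 0}, {"x": 0, "y": 0, "z": 0, "twist": 0}, {"x": 0, "y": 0, "z": 0, "twist": 0}, {"x": 0, "y": 0, "z": 0, "twist": -0.3}, {"x": 0, "y": 0, "z": 0, "twist": -0.7}, {"x": 0, "y": 0, "z": 0, "twist": -1}]' --jaw 1

```text
time: 9.7
tool_pos: [483.8, -372.8, 127.3]
tcp_rot: [3.142, 0.0, 2.752]
contact_force: [0.1, -0.5, -0.2]
grip_width: 35.5
finger_force: 30.0
```

```bash
python3 st.py
```

```text
9.7 pos [ 483.766 -372.757  127.334] yawdeg 157.65647952779958 F [ 0.066 -0.461 -0.201] M [-0.086  0.011 -0.067] q6 -1.9628562192531476 tau6 -0.027684734668582678 grip 35.48522718779599 29.998346865177155
```

>>> play_rows --commands '[{"x": 0, "y": 0, "z": 0, "twist": -0.2}, {"x": 0, "y": 0, "z": 0, "twist": -0.4}, {"x": 0, "y": 0, "z": 0, "twist": -0.6}, {"x": 0, "y": 0, "z": 0, "twist": -0.8}, {"x": 0, "y": 0, "z": 0, "twist": -1}, {"x": 0, "y": 0, "z": 0, "twist": -1}, {"x": 0, "y": 0, "z": 0, "twist": -1}, {"x": 0, "y": 0, "z": 0, "twist": -1}]'

```text
time: 10.5
tool_pos: [483.6, -372.7, 127.3]
tcp_rot: [3.142, -0.0, 2.769]
contact_force: [-1.5, -0.6, 0.9]
grip_width: 35.3
finger_force: 30.0
```

```bash
python3 st.py
```

```text
10.5 pos [ 483.645 -372.68   127.32 ] yawdeg 158.63035017085087 F [-1.519 -0.643  0.933] M [-0.098  0.198 -0.165] q6 -1.979795246110004 tau6 -0.12260828632861376 grip 35.34650235486269 29.999054968357086
```

>>> play_rows --commands '[{"x": 0, "y": 0, "z": 0, "twist": -0.2}, {"x": 0, "y": 0, "z": 0, "twist": -0.4}, {"x": 0, "y": 0, "z": 0, "twist": -0.6}, {"x": 0, "y": 0, "z": 0, "twist": -0.8}, {"x": 0, "y": 0, "z": 0, "twist": -0.8}, {"x": 0, "y": 0, "z": 0, "twist": -0.8}, {"x": 0, "y": 0, "z": 0, "twist": -0.8}, {"x": 0, "y": 0, "z": 0, "twist": -0.8}]'

```text
time: 11.3
tool_pos: [483.6, -372.7, 127.3]
tcp_rot: [3.141, -0.0, 2.783]
contact_force: [-3.8, -0.2, 1.9]
grip_width: 35.3
finger_force: 30.0
```

```bash
python3 st.py
```

```text
11.3 pos [ 483.644 -372.655  127.32 ] yawdeg 159.42749597057812 F [-3.826 -0.154  1.934] M [ 0.055  0.478 -0.292] q6 -1.993734106650418 tau6 -0.32605125568807125 grip 35.333757906819365 29.999713003635406
```

>>> play_rows --commands '[{"x": 0, "y": 0, "z": 0, "twist": 2}, {"x": 0, "y": 0, "z": 0, "twist": 2}, {"x": 0, "y": 0, "z": 0, "twist": 2}, {"x": 0, "y": 0, "z": -0.04, "twist": 2}, {"x": 0, "y": 0, "z": -0.04, "twist": 2}, {"x": 0.008, "y": 0.042, "z": -0.04, "twist": 4}, {"x": 0.017, "y": 0.084, "z": -0.04, "twist": 4}, {"x": 0.017, "y": 0.084, "z": -0.04, "twist": 4}]' --jaw 0.3

```text
time: 12.1
tool_pos: [497.9, -283.5, 167.2]
tcp_rot: [3.14, -0.001, 2.717]
contact_force: [0.3, -0.3, 1.3]
grip_width: 64.3
finger_force: 0.0
```

>>> play_rows --commands '[{"x": 0, "y": 0, "z": 0, "twist": 0}, {"x": 0, "y": 0, "z": 0, "twist": 0}, {"x": 0, "y": 0, "z": 0.02, "twist": 0}, {"x": 0, "y": 0, "z": 0.04, "twist": 0}, {"x": 0, "y": 0, "z": 0.04, "twist": 0}, {"x": 0, "y": 0, "z": 0.04, "twist": 0}, {"x": 0, "y": 0, "z": 0.04, "twist": 0}, {"x": 0, "y": 0, "z": 0.04, "twist": 0}]'

```text
time: 12.9
tool_pos: [497.8, -288.7, 128.4]
tcp_rot: [-3.141, 0.002, 2.712]
contact_force: [0.2, 0.5, -0.3]
grip_width: 64.1
finger_force: 0.0
```

>>> play_rows --commands '[{"x": 0, "y": 0, "z": 0, "twist": 0}, {"x": 0, "y": 0, "z": 0, "twist": 0}, {"x": 0, "y": 0, "z": 0, "twist": 0}, {"x": 0, "y": 0, "z": 0, "twist": 0}, {"x": 0, "y": 0, "z": 0, "twist": 0}, {"x": 0, "y": 0, "z": 0, "twist": -0.3}, {"x": 0, "y": 0, "z": 0, "twist": -0.7}, {"x": 0, "y": 0, "z": 0, "twist": -1}]' --jaw 1

```text
time: 13.7
tool_pos: [497.4, -288.1, 127.4]
tcp_rot: [3.142, 0.0, 2.731]
contact_force: [-0.4, -0.3, 0.7]
grip_width: 35.3
finger_force: 30.0
```

```bash
python3 st.py
```

```text
13.7 pos [ 497.384 -288.138  127.407] yawdeg 156.45924551630307 F [-0.374 -0.314  0.668] M [ 0.027  0.022 -0.02 ] q6 -1.81840455355739 tau6 0.01950291800312698 grip 35.32793155823153 30.000242292881012
```

>>> play_rows --commands '[{"x": 0, "y": 0, "z": 0, "twist": -0.2}, {"x": 0, "y": 0, "z": 0, "twist": -0.4}, {"x": 0, "y": 0, "z": 0, "twist": -0.6}, {"x": 0, "y": 0, "z": 0, "twist": -0.8}, {"x": 0, "y": 0, "z": 0, "twist": -1}, {"x": 0, "y": 0, "z": 0, "twist": -1}, {"x": 0, "y": 0, "z": 0, "twist": -1}, {"x": 0, "y": 0, "z": 0, "twist": -1}]'

```text
time: 14.5
tool_pos: [497.3, -288.0, 127.4]
tcp_rot: [3.141, -0.0, 2.748]
contact_force: [-0.8, 0.8, 2.8]
grip_width: 35.3
finger_force: 30.0
```

```bash
python3 st.py
```

```text
14.5 pos [ 497.33  -287.995  127.403] yawdeg 157.43262784335175 F [-0.771  0.8    2.839] M [ 0.213  0.057 -0.047] q6 -1.8353320587198008 tau6 -0.0773987453430891 grip 35.324037660383716 30.000426471233368
```

>>> play_rows --commands '[{"x": 0, "y": 0, "z": 0, "twist": -0.2}, {"x": 0, "y": 0, "z": 0, "twist": -0.4}, {"x": 0, "y": 0, "z": 0, "twist": -0.6}, {"x": 0, "y": 0, "z": 0, "twist": -0.8}, {"x": 0, "y": 0, "z": 0, "twist": -1}, {"x": 0, "y": 0, "z": 0, "twist": -1}, {"x": 0, "y": 0, "z": 0, "twist": -1}, {"x": 0, "y": 0, "z": 0, "twist": -1}]'

```text
time: 15.3
tool_pos: [497.4, -288.1, 127.4]
tcp_rot: [3.141, 0.0, 2.765]
contact_force: [-1.0, 1.6, 4.4]
grip_width: 35.5
finger_force: 30.0
```

```bash
python3 st.py
```

```text
15.3 pos [ 497.359 -288.068  127.384] yawdeg 158.43256439502946 F [-0.976  1.588  4.42 ] M [ 0.358  0.084 -0.115] q6 -1.8528133210000182 tau6 -0.07802679436281323 grip 35.48764937325416 30.00067412853241
```

>>> play_rows --commands '[{"x": 0, "y": 0, "z": 0, "twist": -0.2}, {"x": 0, "y": 0, "z": 0, "twist": -0.4}, {"x": 0, "y": 0, "z": 0, "twist": -0.6}, {"x": 0, "y": 0, "z": 0, "twist": -0.8}, {"x": 0, "y": 0, "z": 0, "twist": -1}, {"x": 0, "y": 0, "z": 0, "twist": -1}, {"x": 0, "y": 0, "z": 0, "twist": -1}, {"x": 0, "y": 0, "z": 0, "twist": -1}]'

```text
time: 16.1
tool_pos: [497.4, -288.1, 127.4]
tcp_rot: [3.142, 0.0, 2.783]
contact_force: [-1.5, 2.1, 4.5]
grip_width: 35.5
finger_force: 30.0
```

```bash
python3 st.py
```

```text
16.1 pos [ 497.356 -288.069  127.395] yawdeg 159.4343261761379 F [-1.539  2.103  4.516] M [ 0.396  0.12  -0.093] q6 -1.870244584888636 tau6 -0.07766402559354901 grip 35.523474558617195 30.00070184469223
```

>>> play_rows --commands '[{"x": 0, "y": 0, "z": 0, "twist": -0.2}, {"x": 0, "y": 0, "z": 0, "twist": -0.4}, {"x": 0, "y": 0, "z": 0, "twist": -0.6}, {"x": 0, "y": 0, "z": 0, "twist": -0.8}, {"x": 0, "y": 0, "z": 0, "twist": -1}, {"x": 0, "y": 0, "z": 0, "twist": -1.2}, {"x": 0, "y": 0, "z": 0, "twist": -1.2}, {"x": 0, "y": 0, "z": 0, "twist": -1.2}]'

```text
time: 16.9
tool_pos: [497.3, -288.1, 127.4]
tcp_rot: [3.142, 0.0, 2.804]
contact_force: [-1.5, 1.2, 4.6]
grip_width: 35.4
finger_force: 30.0
```

```bash
python3 st.py
```

```text
16.9 pos [ 497.338 -288.128  127.377] yawdeg 160.64276344168073 F [-1.53   1.168  4.557] M [ 0.351  0.107 -0.109] q6 -1.8914103799403494 tau6 -0.08578940760344267 grip 35.356725942724836 30.000820755958557
```

>>> play_rows --commands '[{"x": 0, "y": 0, "z": 0, "twist": -0.2}, {"x": 0, "y": 0, "z": 0, "twist": -0.4}, {"x": 0, "y": 0, "z": 0, "twist": -0.6}, {"x": 0, "y": 0, "z": 0, "twist": -0.8}, {"x": 0, "y": 0, "z": 0, "twist": -1}, {"x": 0, "y": 0, "z": 0, "twist": -1.2}, {"x": 0, "y": 0, "z": 0, "twist": -1.2}, {"x": 0, "y": 0, "z": 0, "twist": -1.2}]'

```text
time: 17.7
tool_pos: [497.3, -288.1, 127.3]
tcp_rot: [-3.142, 0.0, 2.825]
contact_force: [-0.6, 1.9, 5.4]
grip_width: 35.3
finger_force: 30.0
```

```bash
python3 st.py
```

```text
17.7 pos [ 497.32  -288.138  127.344] yawdeg 161.8423652778603 F [-0.563  1.879  5.377] M [ 0.346  0.153 -0.112] q6 -1.9123288376830472 tau6 -0.08621710119768977 grip 35.332306600894825 30.00074476003647
```

>>> play_rows --commands '[{"x": 0, "y": 0, "z": 0, "twist": -0.3}, {"x": 0, "y": 0, "z": 0, "twist": -0.6}, {"x": 0, "y": 0, "z": 0, "twist": -0.9}, {"x": 0, "y": 0, "z": 0, "twist": -1.2}, {"x": 0, "y": 0, "z": 0, "twist": -1.4}, {"x": 0, "y": 0, "z": 0, "twist": -1.4}, {"x": 0, "y": 0, "z": 0, "twist": -1.4}, {"x": 0, "y": 0, "z": 0, "twist": -1.4}]'

```text
time: 18.5
tool_pos: [497.3, -288.1, 127.4]
tcp_rot: [-3.141, 0.0, 2.849]
contact_force: [-0.6, 1.8, 4.5]
grip_width: 35.5
finger_force: 30.0
```

```bash
python3 st.py
```

```text
18.5 pos [ 497.346 -288.149  127.392] yawdeg 163.24542280906442 F [-0.624  1.823  4.492] M [ 0.29   0.151 -0.148] q6 -1.9367498547319832 tau6 -0.08201926248148084 grip 35.48166853123493 30.000862777233124
```

The cap gives at a steady 0.08 N m drag after 7.8°, which is past the pocket play. This is the loose one, so I'll turn it another 30° or so.

>>> play_rows --commands '[{"x": 0, "y": 0, "z": 0, "twist": -1}, {"x": 0, "y": 0, "z": 0, "twist": -3}, {"x": 0, "y": 0, "z": 0, "twist": -6}, {"x": 0, "y": 0, "z": 0, "twist": -10}, {"x": 0, "y": 0, "z": 0, "twist": -15}, {"x": 0, "y": 0, "z": 0, "twist": -20}, {"x": 0, "y": 0, "z": 0, "twist": -25}, {"x": 0, "y": 0, "z": 0, "twist": -30}]'

```text
time: 19.3
tool_pos: [497.3, -288.7, 127.4]
tcp_rot: [-3.141, -0.0, -2.907]
contact_force: [-1.8, -0.7, 4.0]
grip_width: 35.3
finger_force: 30.0
```

```bash
python3 st.py
```

```text
19.3 pos [ 497.325 -288.689  127.365] yawdeg -166.55382542662787 F [-1.787 -0.693  3.962] M [-0.063  0.17  -0.118] q6 -2.463952401528022 tau6 1.0104935243725777 grip 35.3262332870931 30.000080466270447
```

>>> play_rows --commands '[{"x": 0, "y": 0, "z": 0, "twist": 0}, {"x": 0, "y": 0, "z": 0, "twist": 0}, {"x": 0, "y": 0, "z": 0, "twist": 0}, {"x": 0, "y": 0, "z": -0.05, "twist": 0}, {"x": 0, "y": 0, "z": -0.05, "twist": 8}, {"x": 0, "y": 0, "z": -0.05, "twist": 16}, {"x": 0, "y": 0, "z": -0.05, "twist": 24}, {"x": 0, "y": 0, "z": -0.05, "twist": 32}]' --jaw 0.3

```text
time: 20.1
tool_pos: [497.3, -288.0, 177.1]
tcp_rot: [3.141, -0.0, 2.807]
contact_force: [-0.2, -0.1, 0.7]
grip_width: 64.7
finger_force: 0.0
```

>>> play_rows --commands '[{"x": 0, "y": 0, "z": 0, "twist": 8}, {"x": 0, "y": 0, "z": 0, "twist": 16}, {"x": 0, "y": 0, "z": 0, "twist": 24}, {"x": 0, "y": 0, "z": 0, "twist": 32}, {"x": 0, "y": 0, "z": 0, "twist": 40}, {"x": 0, "y": 0, "z": 0, "twist": 48}, {"x": 0, "y": 0, "z": 0, "twist": 56}, {"x": 0, "y": 0, "z": 0, "twist": 64}]'

```text
time: 20.9
tool_pos: [497.3, -288.0, 177.0]
tcp_rot: [-3.141, -0.0, 1.69]
contact_force: [-0.5, 0.4, 0.2]
grip_width: 63.8
finger_force: 0.0
```

>>> play_rows --commands '[{"x": 0, "y": 0, "z": 0, "twist": 8}, {"x": 0, "y": 0, "z": 0, "twist": 15}, {"x": 0, "y": 0, "z": 0, "twist": 15}, {"x": 0, "y": 0, "z": 0, "twist": 15}, {"x": 0, "y": 0, "z": 0, "twist": 15}, {"x": 0, "y": 0, "z": 0, "twist": 15}, {"x": 0, "y": 0, "z": 0, "twist": 15}, {"x": 0, "y": 0, "z": 0, "twist": 15}]'

```text
time: 21.7
tool_pos: [497.3, -288.1, 177.3]
tcp_rot: [3.142, -0.0, 1.436]
contact_force: [0.3, -0.5, 0.2]
grip_width: 64.4
finger_force: 0.0
```

```bash
python3 st.py 497.4 -288.3; python3 - <<'E'
from plant import bot
import cv2,numpy as np
c=bot.capture("scene"); a=cv2.resize(c["pixels"][150:300,220:420],None,fx=4,fy=4,interpolation=cv2.INTER_CUBIC); cv2.imwrite("pics/s1.png",a[...,::-1])
E
```

```text
21.7 pos [ 497.342 -288.095  177.326] yawdeg 82.2566583894563 F [ 0.258 -0.543  0.177] M [-0.035  0.028  0.013] q6 -0.5232892952766229 tau6 -0.00814461411209777 grip 64.39987728401177 0.0
to 497.4 tool x,y mm: -0.19486887440880968 0.08544499585167556
```

View pics/s1.png

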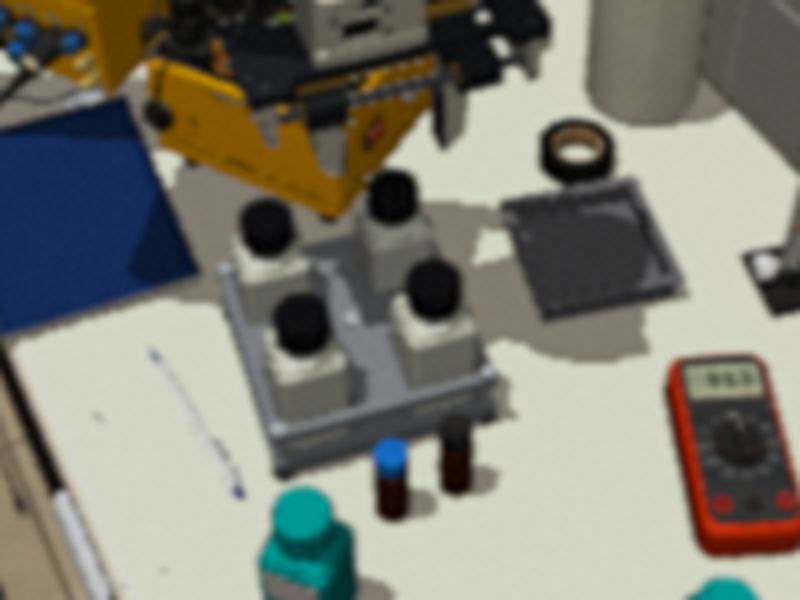

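The gripper is centred over the loose bottle (cap at crop (392,195)), all four bottles are still in the rack, and nothing else has moved. Next I'll descend and grip the body.

>>> play_rows --commands '[{"x": 0, "y": 0, "z": 0.03, "twist": 0}, {"x": 0, "y": 0, "z": 0.06, "twist": 0}, {"x": 0, "y": 0, "z": 0.08, "twist": 0}, {"x": 0, "y": 0, "z": 0.087, "twist": 0}, {"x": 0, "y": 0, "z": 0.087, "twist": 0}, {"x": 0, "y": 0, "z": 0.087, "twist": 0}, {"x": 0, "y": 0, "z": 0.087, "twist": 0}, {"x": 0, "y": 0, "z": 0.087, "twist": 0}]'

```text
time: 22.55
tool_pos: [497.8, -288.4, 91.4]
tcp_rot: [3.14, 0.001, 1.435]
contact_force: [0.2, 0.3, 0.4]
grip_width: 64.0
finger_force: 0.0
```

>>> play_rows --commands '[{"x": 0, "y": 0, "z": 0, "twist": 0}, {"x": 0, "y": 0, "z": 0, "twist": 0}, {"x": 0, "y": 0, "z": 0, "twist": 0}, {"x": 0, "y": 0, "z": 0, "twist": 0}, {"x": 0, "y": 0, "z": 0, "twist": 0}, {"x": 0, "y": 0, "z": 0, "twist": 0}, {"x": 0, "y": 0, "z": 0, "twist": 0}, {"x": 0, "y": 0, "z": 0, "twist": 0}]' --jaw 1

```text
time: 23.35
tool_pos: [498.0, -288.5, 90.7]
tcp_rot: [3.14, 0.001, 1.435]
contact_force: [4.9, -2.2, 1.8]
grip_width: 45.8
finger_force: 30.0
```

```bash
python3 st.py
```

```text
23.35 pos [ 497.997 -288.49    90.726] yawdeg 82.22222237721913 F [ 4.924 -2.239  1.784] M [-0.321 -0.909 -0.069] q6 -0.522804438226213 tau6 -0.05937394453212619 grip 45.77608778972204 29.99268114566803
```

>>> play_rows --commands '[{"x": 0, "y": 0, "z": -0.005, "twist": 0}, {"x": 0, "y": 0, "z": -0.015, "twist": 0}, {"x": 0, "y": 0, "z": -0.025, "twist": 0}, {"x": 0, "y": 0, "z": -0.04, "twist": 0}, {"x": 0, "y": 0, "z": -0.055, "twist": 0}, {"x": 0, "y": 0, "z": -0.065, "twist": 0}, {"x": 0, "y": 0, "z": -0.07, "twist": 0}, {"x": 0, "y": 0, "z": -0.07, "twist": 0}]'

```text
time: 24.15
tool_pos: [497.0, -287.9, 160.4]
tcp_rot: [-3.141, -0.0, 1.435]
contact_force: [-0.3, -0.0, -1.3]
grip_width: 45.8
finger_force: 30.0
```

```bash
python3 st.py 641 -321; python3 - <<'E'
from plant import bot
import cv2,numpy as np
c=bot.capture("scene"); a=cv2.resize(c["pixels"][130:280,220:420],None,fx=4,fy=4,interpolation=cv2.INTER_CUBIC); cv2.imwrite("pics/s2.png",a[...,::-1])
E
```

```text
24.15 pos [ 496.991 -287.948  160.373] yawdeg 82.23130153551995 F [-0.279 -0.007 -1.331] M [-0.052  0.049  0.018] q6 -0.5228853743538144 tau6 -0.0010380534149589948 grip 45.754867464088655 29.979917407035828
to 641 tool x,y mm: -13.282645474957922 147.15480075759723
```

View pics/s2.png

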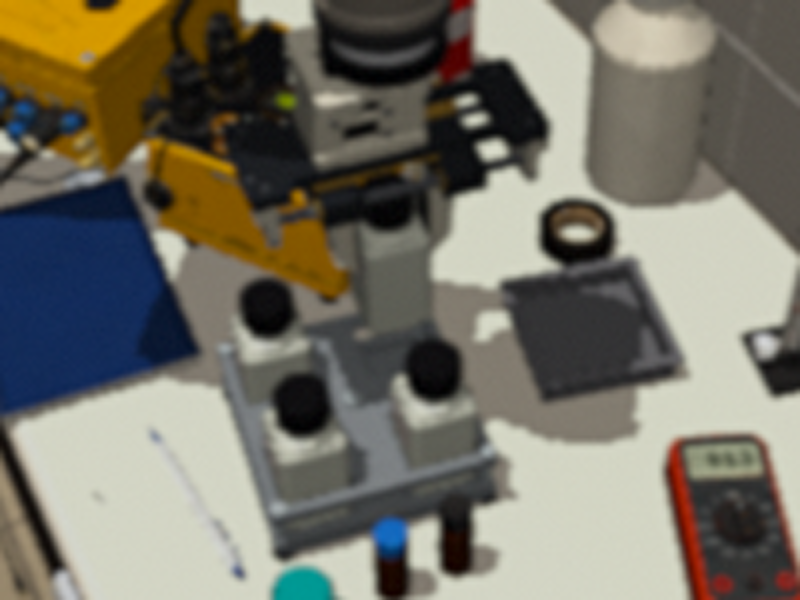

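The loose bottle is clear and upright with its foot near crop (395,330), and the tray is at (595,325). Next I'll move over the tray centre.

>>> play_rows --commands '[{"x": -0.001, "y": 0.01, "z": 0, "twist": 0}, {"x": -0.003, "y": 0.03, "z": 0, "twist": 1}, {"x": -0.005, "y": 0.055, "z": 0, "twist": 2}, {"x": -0.008, "y": 0.085, "z": 0, "twist": 3}, {"x": -0.011, "y": 0.115, "z": 0, "twist": 4}, {"x": -0.013, "y": 0.137, "z": 0, "twist": 5}, {"x": -0.014, "y": 0.147, "z": 0, "twist": 5}, {"x": -0.014, "y": 0.147, "z": 0, "twist": 5}]'

```text
time: 25.0
tool_pos: [642.2, -321.6, 158.4]
tcp_rot: [-3.14, -0.001, 1.349]
contact_force: [-0.1, 0.0, -2.1]
grip_width: 45.9
finger_force: 30.0
```

>>> play_rows --commands '[{"x": 0, "y": 0, "z": 0.01, "twist": 0}, {"x": 0, "y": 0, "z": 0.025, "twist": 0}, {"x": 0, "y": 0, "z": 0.04, "twist": 0}, {"x": 0, "y": 0, "z": 0.055, "twist": 0}, {"x": 0, "y": 0, "z": 0.065, "twist": 0}, {"x": 0, "y": 0, "z": 0.07, "twist": 0}, {"x": 0, "y": 0, "z": 0.07, "twist": 0}, {"x": 0, "y": 0, "z": 0.07, "twist": 0}]'

```text
time: 25.8
tool_pos: [641.4, -322.0, 90.9]
tcp_rot: [3.141, 0.0, 1.348]
contact_force: [0.0, -0.4, -2.7]
grip_width: 46.1
finger_force: 30.0
```

```bash
python3 st.py 641 -322
```

```text
25.8 pos [ 641.4   -322.042   90.905] yawdeg 77.22704797323145 F [ 0.    -0.446 -2.724] M [-0.101  0.082  0.008] q6 -0.34911253616274285 tau6 -0.0005055870133219287 grip 46.08165755309815 29.979889690876007
to 641 tool x,y mm: -0.04705108872929369 -0.3996994527777215
```

>>> play_rows --commands '[{"x": 0, "y": 0, "z": 0.002, "twist": 0}, {"x": 0, "y": 0, "z": 0.004, "twist": 0}, {"x": 0, "y": 0, "z": 0.005, "twist": 0}, {"x": 0, "y": 0, "z": 0.006, "twist": 0}, {"x": 0, "y": 0, "z": 0.006, "twist": 0}, {"x": 0, "y": 0, "z": 0.006, "twist": 0}, {"x": 0, "y": 0, "z": 0.006, "twist": 0}, {"x": 0, "y": 0, "z": 0.006, "twist": 0}]'

```text
time: 26.6
tool_pos: [641.2, -321.8, 84.7]
tcp_rot: [3.141, 0.0, 1.348]
contact_force: [-1.2, 0.6, 1.9]
grip_width: 46.0
finger_force: 30.0
```

```bash
python3 st.py; python3 - <<'E'
from plant import bot
import cv2,numpy as np
c=bot.capture("scene"); a=cv2.resize(c["pixels"][130:280,260:460],None,fx=4,fy=4,interpolation=cv2.INTER_CUBIC); cv2.imwrite("pics/s3.png",a[...,::-1])
E
```

```text
26.6 pos [ 641.163 -321.818   84.716] yawdeg 77.23464860249292 F [-1.198  0.552  1.855] M [0.074 0.506 0.008] q6 -0.3491438774605623 tau6 -0.0072980139520950615 grip 46.015675165105414 29.979307651519775
```

View pics/s3.png

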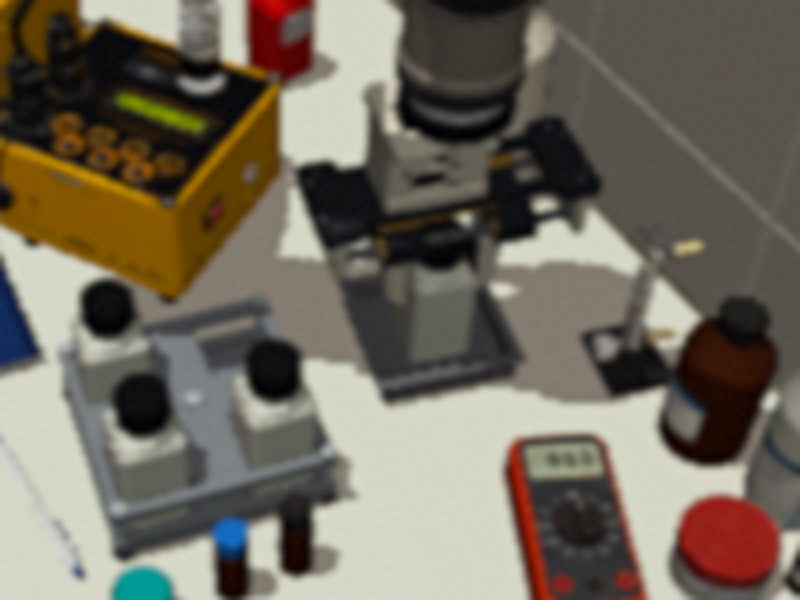

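The bottle is in the tray at crop (440,320), with its weight on the floor. I'll release it and lift straight up.

>>> play_rows --commands '[{"x": 0, "y": 0, "z": 0, "twist": 0}, {"x": 0, "y": 0, "z": 0, "twist": 0}, {"x": 0, "y": 0, "z": 0, "twist": 0}, {"x": 0, "y": 0, "z": 0, "twist": 0}, {"x": 0, "y": 0, "z": 0, "twist": 0}, {"x": 0, "y": 0, "z": -0.02, "twist": 0}, {"x": 0, "y": 0, "z": -0.05, "twist": 0}, {"x": 0, "y": 0, "z": -0.09, "twist": 0}]' --jaw 0.3

```text
time: 27.45
tool_pos: [640.2, -321.3, 173.2]
tcp_rot: [-3.138, -0.002, 1.348]
contact_force: [0.2, 0.3, -0.4]
grip_width: 64.1
finger_force: 0.0
```

>>> play_rows --commands '[{"x": 0, "y": 0, "z": -0.05, "twist": 0}, {"x": 0, "y": -0.02, "z": -0.08, "twist": 0}, {"x": 0, "y": -0.06, "z": -0.1, "twist": 0}, {"x": 0, "y": -0.1, "z": -0.12, "twist": 0}, {"x": 0, "y": -0.14, "z": -0.12, "twist": 0}, {"x": 0, "y": -0.18, "z": -0.12, "twist": 0}, {"x": 0, "y": -0.18, "z": -0.12, "twist": 0}, {"x": 0, "y": -0.18, "z": -0.12, "twist": 0}]'

```text
time: 28.25
tool_pos: [465.3, -282.2, 295.2]
tcp_rot: [3.14, 0.001, 1.347]
contact_force: [-0.0, -0.0, 0.0]
grip_width: 64.2
finger_force: 0.0
```

```bash
python3 st.py; python3 - <<'E'
from plant import bot
import cv2,numpy as np
c=bot.capture("scene"); a=cv2.resize(c["pixels"][130:280,230:430],None,fx=4,fy=4,interpolation=cv2.INTER_CUBIC); cv2.imwrite("pics/s4.png",a[...,::-1])
E
```

```text
28.25 pos [ 465.339 -282.181  295.204] yawdeg 77.18581750610744 F [-0.026 -0.003  0.035] M [-0.015  0.104 -0.055] q6 -0.4624931565507652 tau6 -0.03572708694264293 grip 64.20272757304049 0.0
```

View pics/s4.png

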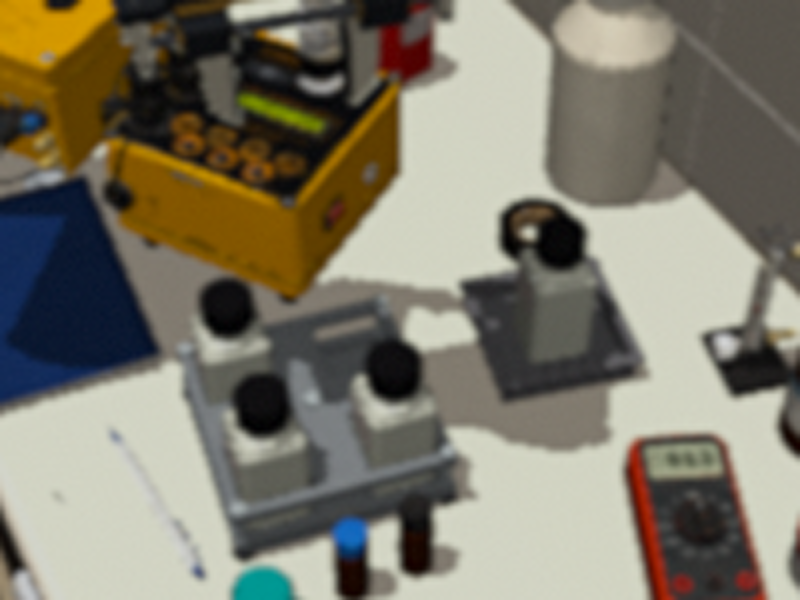

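The bottle stands upright in the middle of the tray at crop (555,310), and the other three are still in the rack. The vials, pen and tape haven't moved, and the arm is clear of everything. I'm handing the job in.

```bash
python3 -c "
from plant import bot
print(bot.close_job())"
```

```text
the job is handed in; nothing more can be done
None
```

The loose-capped bottle now stands upright in the tray with its cap turned about 35°, and I handed the job in with no verdict shown. Two of the others held when tried, though the first briefly reached 0.63 N m, over the 0.35 N m intended; it sprang back with no sign of shearing. I did not try the fourth cap.

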